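# Empty the laser cutter's catch drawer and shut it

### The arm

A 6-joint arm with a two-finger parallel gripper is mounted at the origin on the work surface. World frame = base frame: x ahead of the robot, y to its left, z up, the work surface at z = 0. Lengths are in mm, angles in rad, forces in N, time in s.
With the tool pointing down it reaches from about 350 to 850 mm from the base axis. Payload 8.1 kg.
Tool frame: the origin (TCP) lies at the very end of the fingers, on their centre line; the grasp point (between the pads) lies 19 mm behind it (bot.pinch_z is the z of the grasp point in the tool frame, in mm); z points along the fingers, y is the line along which they close (so a half turn about z gives the same grasp; the last joint's range is limited). The gripper opens to 93 mm and grips with 3 to 60 N. Pads are 15 mm wide; open, the fingers measure 128 mm over their backs; the gripper's body (75 mm by 188 mm) begins 65 mm behind the grasp point.
Start: joints at [-0.085, 0.13, 1.488, -0, 1.523, -0.085], TCP at [600.004, 0.022, 218.635] pointing down, gripper open.
Joint ranges: [-2.96, 2.96], [-0.89, 2.26], [0.02, 2.5], [-1.34, 4.48], [0, 2.73], [-2.66, 2.66]. Speed limits (rad/s): [2.39, 2.39, 2.79, 3.14, 3.14, 3.14].

### API

Orientations are given as [roll, pitch, yaw] about the fixed x, y, z axes, in that order (R = Rz(yaw) Ry(pitch) Rx(roll)).
In Python, from bench import readout, optics, job, bot gives the robot as it stands.
- The arm moves only by the tool servo_tool, never from a script. Its argument "increments" is a list of rows, each an object with "linear": the shift along the world's x, y, z in m, a list of three; "angular": the turn, a rotation vector about the world's x, y, z in degrees, a list of three. In form: [{"linear": [tx, ty, tz], "angular": [wx, wy, wz]}, ...]. A call has 1 to 10 rows; each row is the pose to reach, as a shift and turn from the pose commanded when the call began; what a row does not reach only later rows make up. A row lasts 1/10 s, in which the tool goes at most 50 mm and 8.59 degrees, less where a joint would pass 70% of its speed; a pose out of reach is approached as far as the arm can. A call with a gripper value outside its range is refused whole. "gripper" is the gripper's target within -1 to 1 (fully open at 1, half-way at 0, shut at -1), set as the call begins (left out, the last holds). The fingers move at their own pace and stop on an object; the grip force is fixed at half the most. Time passes only in rows, so rows that repeat a pose let the fingers close. It gives the time, the measured TCP pose, the force, the opening and the grip force at its end, in the units of the state.
- readout.get_state(): the state, without advancing time (a new reading comes with each control period).
- optics.read_camera(name): name is "scene" or "side" or "wrist"; returns a dict with "frame" (480x640x3 uint8, red, green, blue), "camera_matrix" (3x3 intrinsics, pixels), "R" (3x3) and "t" (3): a world point X has camera coordinates R X + t; the wrist camera has in their place "tool_from_camera" (4x4, takes a point from camera to tool coordinates, whose origin is the TCP and whose axes are the flange's). Camera axes: x right, y down, z forward; pixel columns grow to the right and rows downward; lengths in mm; the calibration is good to about 2 mm. A picture is of the moment at which its call begins: read the wrist's pose just before it. There is no depth.
- job.close_job(): hands the job in; it is judged then, once.
The state is a dict: "t": time; "joint_pos": joint angles; "qd": joint speeds; "tau": joint torques, N m; "tcp_pos": TCP position; "tool_rot": TCP orientation; "force": force on the tool from outside, world axes, zero at the start; "torque": the same for the moment, N m; "finger_gap": finger opening in mm; "gripper_force": force on a finger pad.
Only numpy, scipy, OpenCV 4.12 (cv2) and the standard library are available. Lean on these libraries where they do the work, as an engineer would, in place of code of your own. Each camera call takes 0.05 s, during which the arm holds its last target. There are 200 camera calls.

### The job

The laser cutter has finished its job: collect the three plywood parts from its open catch drawer and put them in the red tote, letting go of each only once it is down inside the tote. Then push the empty drawer gently home until it clicks into its catch and is fully shut. Do not bump the lid, whose front edge hangs over the back of the open drawer, and leave the bottle, the flask and the drill where they stand.

Things in the scene. Friction and masses are not known exactly. Their poses are not given: they have to be found in the camera images.
- machine: Desktop laser cutter, fixed, 500 wide x 420 deep x 175 mm high: grey lower housing, white upper part with an amber window. Origin: at bench height, under the middle of the lower front face (the face the drawer comes out of). Its x axis points into the machine, y along the front face, z up; the drawer comes out towards -x.
- lid: The cutter's closed lid, fixed; same frame as the machine. Its front edge is a white brow that overhangs the drawer: it fills machine x from -46 to 0 mm, the full 500 mm width (y from -250 to 250), at heights 110 to 175 mm above the bench.
- drawer (a joint): How far the catch drawer (1.1 kg) is out, in m: 0 fully home, grows as it comes out along machine -x; starts at 0.20 to 0.235, at most 0.25. Slides with about 1 N of friction. A sprung roller catch resists from about 0.018 with about 4 N more; pushed in past about 0.005, it draws the drawer to its stop at 0.
- pan (a point): Middle of the front edge of the drawer's inner floor, 18 mm above the bench; machine x = minus the joint value. The drawer is a dark steel pan open above, inside 292 wide and 296 mm deep, side walls up to 55 mm above the bench. Its front is a white panel 18 mm thick, 316 wide, 16 to 86 mm above the bench.
- pull (a point): Middle of the outer face of the drawer's pull, a folded aluminium strip 140 mm wide on the drawer front. The face is flat, upright, looks to machine -x, spans 45 to 79 mm above the bench (this point: 62) and stands 30 mm proud of the white panel; with the drawer fully home it is at machine x = -48 mm. Moves with the drawer.
- wheel: Plywood winding wheel: round disc 48 mm in diameter, 12 mm thick, pale with scorched edges, five small dark dots on top. Lies flat in the drawer. Origin: centre of its underside, z up.
- board: Plywood lens board: 60 (its x) x 40 (its y) x 12 mm thick, one large dark spot in the middle and four small ones. Lies flat in the drawer, its x within about 25 degrees of the machine's x. Origin: centre of its underside, z up.
- link: Plywood link with round ends: 60 (its x) x 36 (its y) x 12 mm thick, a dark spot near each end. Lies flat in the drawer, its x within about 25 degrees of the machine's x. Origin: centre of its underside, z up.
- tote: Red open plastic tote, loose, 280 (its x) x 200 (its y) x 70 mm high, walls and floor 4 mm (a thin rim stands 8 mm further out at the top). Origin: centre of its underside, z up.
- bottle: Bystander: green drinking bottle with a steel cap, standing, 70 mm in diameter, 240 mm high. Origin: centre of its underside.
- flask: Bystander: black flask, standing, 77 mm in diameter, 170 mm high. Origin: centre of its underside.
- drill: Bystander: green and black cordless drill standing on its battery, about 270 mm long (chuck to its +x), 216 mm high. Origin: centre of its underside.
Mind the look-alikes: they are no part of the job. What is shaped like the link but turquoise is not meant. What is shaped like the board but purple is not meant.

How it is judged:
By the outcome, as a careful person would: the job done as asked, in the order asked, and still so for the second after the job is handed in, with the robot touching nothing.
It also fails if it takes over 72 s, if anything falls off the work surface, if the arm or the gripper's body presses on something with over 40 N, if the wrist force passes 120 N, or if a joint passes its speed limit or range.

## Working session

There is one attempt and no reset: what is moved stays moved. The work goes in short steps, Python scripts to look and compute and a tool call to move; the robot and the scene stay as the last step left them, time stands still between calls to the robot, and variables do not carry over. Pictures are saved under pics/ and viewed, at most 12 in all, crops included, and the job is handed in when it is done.

Besides the shell and the picture viewer there is one more tool, called after "Emit:" by a JSON object that holds its "api" and its "payload". servo_tool: Moves the arm, as the interface text tells. Its arguments: {"type":"object","properties":{"increments":{"type":"array"},"gripper":{"type":"number"}},"required":["increments"]}

```bash
mkdir -p pics
cat > h.py <<'E'
import numpy as np, cv2
from bench import readout, optics, job, bot
def cam(n,f):
    s=readout.get_state(); c=optics.read_camera(n); cv2.imwrite('pics/'+f,c['frame'][:,:,::-1])
    K=np.array(c['camera_matrix'])
    if 'R' in c: R=np.array(c['R']);t=np.array(c['t']).ravel()
    else:
        from scipy.spatial.transform import Rotation as Ro
        T=np.eye(4);T[:3,:3]=Ro.from_euler('xyz',s['tool_rot']).as_matrix();T[:3,3]=s['tcp_pos']
        W=np.linalg.inv(T@np.array(c['tool_from_camera']));R=W[:3,:3];t=W[:3,3]
    np.savez('pics/'+f+'.npz',K=K,R=R,t=t)
    return s
def px(f,uv,z):
    d=np.load('pics/'+f+'.npz');r=d['R'].T@np.linalg.inv(d['K'])@np.array([uv[0],uv[1],1.]);c=-d['R'].T@d['t']
    return c+r*(z-c[2])/r[2]
def proj(f,X):
    d=np.load('pics/'+f+'.npz');p=d['K']@(d['R']@np.array(X,float)+d['t']);return p[:2]/p[2]
E
python3 - <<'E'
from h import *
print(cam('scene','s0.png'));cam('side','d0.png');cam('wrist','w0.png')
E
```

```text
{'t': 0.0, 'joint_pos': array([-8.53966408e-02,  1.31146925e-01,  1.48926750e+00, -1.37004185e-05,
        1.52300919e+00, -8.53810096e-02]), 'qd': array([-1.90795681e-04, -8.28217829e-04,  4.29616924e-05,  1.30609384e-04,
       -5.38554685e-04, -6.01006444e-06]), 'tau': array([-1.61290725e-03, -5.59853125e+01, -4.91755986e+01,  7.67333270e-02,
        3.59135563e-02, -2.97389461e-04]), 'tcp_pos': array([5.99430442e+02, 6.79304215e-02, 2.17602432e+02]), 'tool_rot': array([-3.13976720e+00, -1.42505310e-04,  1.57078123e+00]), 'force': array([-0.37008395, -0.0172704 ,  0.89000162]), 'torque': array([0.0145028 , 0.02067123, 0.04147452]), 'gripper_force': 0.0, 'finger_gap': 92.98786014036277}
```

View pics/s0.png

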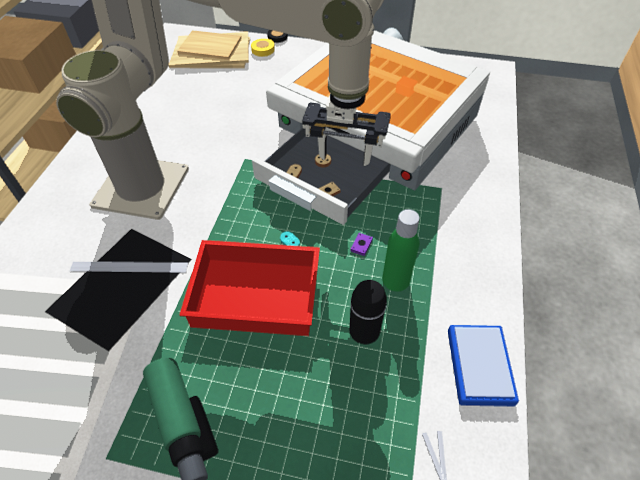

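View pics/w0.png

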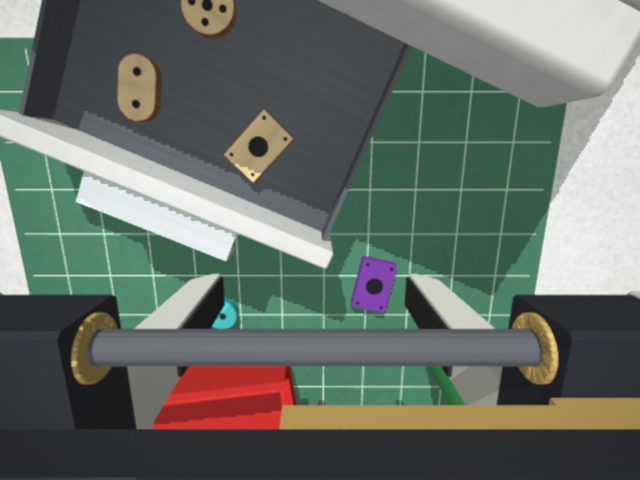

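View pics/d0.png

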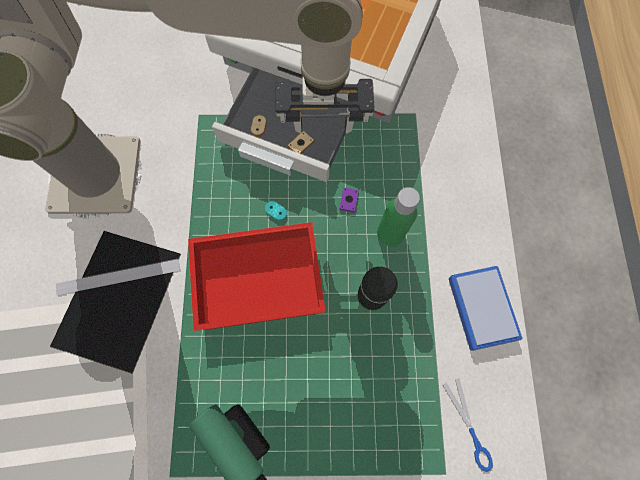

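Wrist view: the three wooden parts lie in the drawer: link (138,88), board (258,146) and wheel (208,10). The turquoise link (222,315) and purple board (374,285) are look-alikes on the mat, so they're not meant. I'll confirm in an enlarged crop.

Run:
```python
from h import *
i=cv2.imread('pics/w0.png');cv2.imwrite('pics/c1.png',cv2.resize(i[0:300,0:420],(798,570),interpolation=cv2.INTER_CUBIC))
i=cv2.imread('pics/d0.png');cv2.imwrite('pics/c2.png',cv2.resize(i[60:360,170:470],(800,600)[1:]*2,interpolation=cv2.INTER_CUBIC))
p=lambda f,uv,z:print(f,uv,z,px(f,uv,z).round(1))
for uv in [(138,88),(137,72),(136,104),(258,146),(208,5)]: p('w0.png',uv,30)
p('w0.png',(374,285),12)
for uv in [(189,239),(313,224),(324,311),(196,328)]: p('d0.png',uv,70)
p('d0.png',(408,198),240);p('d0.png',(378,282),170)
```

```text
w0.png (138, 88) 30 [431.8 127.7  30. ]
w0.png (137, 72) 30 [432.6 141.6  30. ]
w0.png (136, 104) 30 [428.1 113.4  30. ]
w0.png (258, 146) 30 [543.6  74.5  30. ]
w0.png (208, 5) 30 [503.6 196.8  30. ]
w0.png (374, 285) 12 [667.5 -78.7  12. ]
d0.png (189, 239) 70 [ 284.2 -202.1   70. ]
d0.png (313, 224) 70 [ 577. -167.   70.]
d0.png (324, 311) 70 [ 600.5 -374.2   70. ]
d0.png (196, 328) 70 [ 315.5 -409.6   70. ]
d0.png (408, 198) 240 [ 770.1 -172.3  240. ]
d0.png (378, 282) 170 [ 710.9 -329.8  170. ]
```

View pics/c1.png

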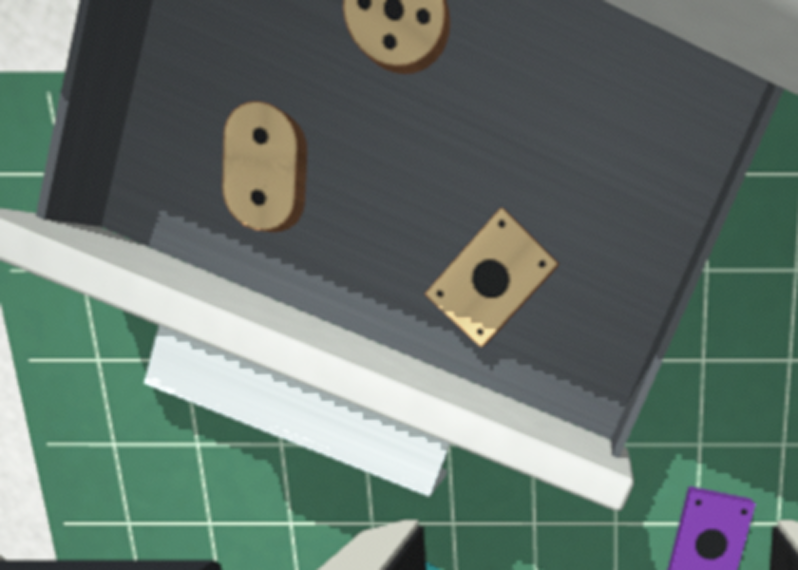

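View pics/c2.png

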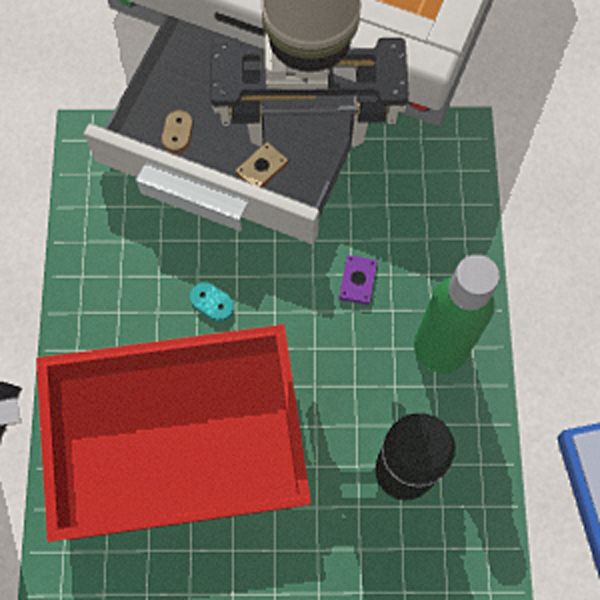

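Run:
```python
from h import *
def c(u,v,z): return px('w0.png',(u/1.9,v/1.9),z)
for n,a,b,z in [('pulltop',(145,385),(430,495),79),('pullbot',(145,385),(430,495),45),('pullinner',(160,328),(447,447),79),('rwall',(775,95),(625,440),55),('panelback',(0,210),(620,440),86),('panelfront',(0,258),(620,508),86),('lid',(607,0),(798,85),110)]:
    A,B=c(*a,z),c(*b,z);d=B-A;print(n,A.round(1),B.round(1),np.linalg.norm(d).round(1),np.degrees(np.arctan2(d[1],d[0])).round(1))
print('link',c(260,135,30),c(258,197,30),c(260,166,30))
for q in [(501,209),(557,264),(483,347),(427,293),(490,278)]: print('board',c(*q,30).round(1))
d=np.load('pics/w0.png.npz');print('cam',(-d['R'].T@d['t']).round(1))
for q in [(394,9)]: print('wheel',c(*q,30).round(1))
```

```text
pulltop [388.5  25.3  79. ] [518.  -28.3  79. ] 140.1 -22.5
pullbot [365.   20.6  45. ] [508.9 -39.   45. ] 155.7 -22.5
pullinner [399.8  51.4  79. ] [527.6  -4.4  79. ] 139.4 -23.6
rwall [679.7 153.6  55. ] [613.4  -6.3  55. ] 173.1 -112.5
panelback [344.1 101.3  86. ] [6.098e+02 6.000e-01 8.600e+01] 284.1 -20.7
panelfront [339.7  81.6  86. ] [610.1 -32.6  86. ] 293.5 -22.9
lid [602.9 170.6 110. ] [674.7 142.6 110. ] 77.1 -21.3
link [432.59771264 142.40530182  30.        ] [427.94575269 113.71292281  30.        ] [430.7965788  128.21370586  30.        ]
board [550.4 108.   30. ]
board [578.4  81.2  30. ]
board [538.3  38.8  30. ]
board [510.3  66.7  30. ]
board [543.5  74.2  30. ]
cam [599.6  67.5 384.4]
wheel [503. 197.  30.]
```

The crop confirms which parts to collect: wooden link at crop (260,166), board (490,278) and five-dot wheel (394,9). They lie in the drawer, and the purple and turquoise pieces stay. The drawer axis heads about 67.5° and the lid edge is roughly 14 mm behind the wheel's centre, so I'll tilt the tool for the wheel. I'll pick the link first.

Emit:
{"api": "servo_tool", "payload": {"increments": [{"linear": [-0.03, 0.025, -0.01], "angular": [0, 0, -3]}, {"linear": [-0.07, 0.055, -0.04], "angular": [0, 0, -7]}, {"linear": [-0.11, 0.085, -0.07], "angular": [0, 0, -9.2]}, {"linear": [-0.145, 0.11, -0.1], "angular": [0, 0, -9.2]}, {"linear": [-0.165, 0.125, -0.11], "angular": [0, 0, -9.2]}, {"linear": [-0.169, 0.128, -0.12], "angular": [0, 0, -9.2]}, {"linear": [-0.169, 0.128, -0.12], "angular": [0, 0, -9.2]}, {"linear": [-0.169, 0.128, -0.12], "angular": [0, 0, -9.2]}], "gripper": 0.3}}

```text
t: 0.95
tcp_pos: [432.3, 127.8, 99.6]
tool_rot: [3.14, -0.0, 1.41]
force: [0.5, 0.3, 0.5]
finger_gap: 60.3
gripper_force: 0.0
```

Emit:
{"api": "servo_tool", "payload": {"increments": [{"linear": [-0.001, 0, -0.025], "angular": [0, 0, 0]}, {"linear": [-0.001, 0, -0.05], "angular": [0, 0, 0]}, {"linear": [-0.001, 0, -0.07], "angular": [0, 0, 0]}, {"linear": [-0.001, 0, -0.077], "angular": [0, 0, 0]}, {"linear": [-0.001, 0, -0.077], "angular": [0, 0, 0]}, {"linear": [-0.001, 0, -0.077], "angular": [0, 0, 0]}]}}

```text
t: 1.55
tcp_pos: [431.6, 127.9, 23.0]
tool_rot: [3.14, -0.001, 1.409]
force: [-0.2, 0.1, -0.8]
finger_gap: 60.4
gripper_force: 0.0
```

Emit:
{"api": "servo_tool", "payload": {"increments": [{"linear": [0, 0, 0], "angular": [0, 0, 0]}, {"linear": [0, 0, 0], "angular": [0, 0, 0]}, {"linear": [0, 0, 0], "angular": [0, 0, 0]}, {"linear": [0, 0, 0], "angular": [0, 0, 0]}, {"linear": [0, 0, 0], "angular": [0, 0, 0]}, {"linear": [0, 0, 0], "angular": [0, 0, 0]}], "gripper": -1}}

```text
t: 2.15
tcp_pos: [430.4, 128.1, 22.1]
tool_rot: [3.141, -0.0, 1.41]
force: [-1.4, 0.4, 5.3]
finger_gap: 35.2
gripper_force: 30.0
```

Emit:
{"api": "servo_tool", "payload": {"increments": [{"linear": [0, 0, 0.025], "angular": [0, 0, 0]}, {"linear": [0, 0, 0.06], "angular": [0, 0, 0]}, {"linear": [0, -0.01, 0.095], "angular": [0, 0, 0]}, {"linear": [-0.005, -0.04, 0.11], "angular": [0, 0, 2]}, {"linear": [-0.012, -0.08, 0.115], "angular": [0, 0, 5]}, {"linear": [-0.018, -0.12, 0.115], "angular": [0, 0, 8]}, {"linear": [-0.024, -0.16, 0.115], "angular": [0, 0, 11]}, {"linear": [-0.03, -0.2, 0.115], "angular": [0, 0, 14]}, {"linear": [-0.036, -0.24, 0.115], "angular": [0, 0, 16]}, {"linear": [-0.042, -0.28, 0.115], "angular": [0, 0, 16]}]}}

```text
t: 3.15
tcp_pos: [387.3, -153.5, 136.5]
tool_rot: [3.141, 0.0, 1.691]
force: [0.3, 0.4, -0.7]
finger_gap: 35.3
gripper_force: 30.0
```

Emit:
{"api": "servo_tool", "payload": {"increments": [{"linear": [-0.006, -0.04, 0], "angular": [0, 0, 0]}, {"linear": [-0.011, -0.08, 0], "angular": [0, 0, 0]}, {"linear": [-0.016, -0.11, 0], "angular": [0, 0, 0]}, {"linear": [-0.02, -0.135, 0], "angular": [0, 0, 0]}, {"linear": [-0.02, -0.146, 0], "angular": [0, 0, 0]}, {"linear": [-0.02, -0.146, 0], "angular": [0, 0, 0]}, {"linear": [-0.02, -0.146, 0], "angular": [0, 0, 0]}, {"linear": [-0.02, -0.146, 0], "angular": [0, 0, 0]}]}}

```text
t: 3.95
tcp_pos: [368.2, -296.7, 136.4]
tool_rot: [-3.141, -0.001, 1.691]
force: [0.5, -0.7, -0.2]
finger_gap: 35.8
gripper_force: 30.0
```

Run:
```python
from h import *
s=cam('wrist','w1.png');print(s['tcp_pos'],s['tool_rot'],s['finger_gap'])
```

```text
[ 368.2487951  -296.74833322  136.42301728] [-3.14146557e+00 -6.76845486e-04  1.69068627e+00] 35.826185631536646
```

View pics/w1.png

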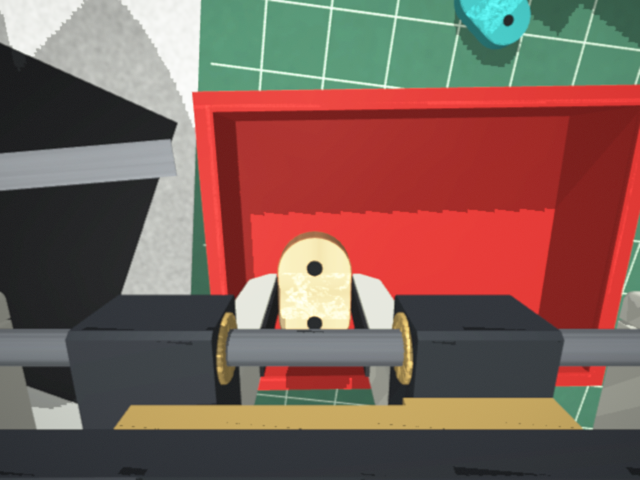

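The wrist view shows the link held at (315,295) and both fingers inside the tote walls, so I'll lower it.

Emit:
{"api": "servo_tool", "payload": {"increments": [{"linear": [0, 0, -0.03], "angular": [0, 0, 0]}, {"linear": [0, 0, -0.07], "angular": [0, 0, 0]}, {"linear": [0, 0, -0.1], "angular": [0, 0, 0]}, {"linear": [0, 0, -0.12], "angular": [0, 0, 0]}, {"linear": [0, 0, -0.127], "angular": [0, 0, 0]}, {"linear": [0, 0, -0.127], "angular": [0, 0, 0]}, {"linear": [0, 0, -0.127], "angular": [0, 0, 0]}]}}

```text
t: 4.7
tcp_pos: [368.7, -298.1, 10.6]
tool_rot: [3.141, 0.001, 1.69]
force: [0.1, -0.1, 0.3]
finger_gap: 35.5
gripper_force: 30.0
```

Emit:
{"api": "servo_tool", "payload": {"increments": [{"linear": [0, 0, 0], "angular": [0, 0, 0]}, {"linear": [0, 0, 0], "angular": [0, 0, 0]}, {"linear": [0, 0, 0], "angular": [0, 0, 0]}, {"linear": [0, 0, 0.02], "angular": [0, 0, 0]}, {"linear": [0, 0, 0.06], "angular": [0, 0, 0]}, {"linear": [0, 0, 0.1], "angular": [0, 0, 0]}, {"linear": [0, 0, 0.127], "angular": [0, 0, 0]}], "gripper": 0.2}}

```text
t: 5.4
tcp_pos: [368.7, -298.8, 139.9]
tool_rot: [3.14, 0.003, 1.689]
force: [0.1, -0.8, 0.0]
finger_gap: 56.0
gripper_force: 0.0
```

Emit:
{"api": "servo_tool", "payload": {"increments": [{"linear": [0.01, 0.021, 0], "angular": [0, 0, -4]}, {"linear": [0.027, 0.057, 0], "angular": [0, 0, -10]}, {"linear": [0.046, 0.097, 0], "angular": [0, 0, -17]}, {"linear": [0.065, 0.137, 0], "angular": [0, 0, -24]}, {"linear": [0.084, 0.177, 0], "angular": [0, 0, -31]}, {"linear": [0.103, 0.217, 0], "angular": [0, 0, -38]}, {"linear": [0.122, 0.257, 0], "angular": [0, 0, -45]}, {"linear": [0.141, 0.297, 0], "angular": [0, 0, -50.2]}, {"linear": [0.158, 0.335, 0], "angular": [0, 0, -50.2]}, {"linear": [0.17, 0.36, 0], "angular": [0, 0, -50.2]}], "gripper": 0.4}}

```text
t: 6.4
tcp_pos: [538.7, 64.7, 136.9]
tool_rot: [3.141, -0.001, 0.815]
force: [0.1, -0.0, 1.3]
finger_gap: 65.3
gripper_force: 0.0
```

Emit:
{"api": "servo_tool", "payload": {"increments": [{"linear": [0.006, 0.012, -0.01], "angular": [0, 0, 0]}, {"linear": [0.006, 0.012, -0.03], "angular": [0, 0, 0]}, {"linear": [0.006, 0.012, -0.04], "angular": [0, 0, 0]}, {"linear": [0.006, 0.012, -0.04], "angular": [0, 0, 0]}, {"linear": [0.006, 0.012, -0.04], "angular": [0, 0, 0]}]}}

```text
t: 6.9
tcp_pos: [543.7, 73.2, 96.5]
tool_rot: [-3.141, 0.001, 0.812]
force: [0.1, -0.2, 0.5]
finger_gap: 65.4
gripper_force: 0.0
```

Emit:
{"api": "servo_tool", "payload": {"increments": [{"linear": [0, 0, -0.025], "angular": [0, 0, 0]}, {"linear": [0, 0, -0.05], "angular": [0, 0, 0]}, {"linear": [0, 0, -0.07], "angular": [0, 0, 0]}, {"linear": [0, 0, -0.075], "angular": [0, 0, 0]}, {"linear": [0, 0, -0.075], "angular": [0, 0, 0]}, {"linear": [0, 0, -0.075], "angular": [0, 0, 0]}]}}

```text
t: 7.5
tcp_pos: [545.2, 73.8, 23.3]
tool_rot: [3.14, -0.002, 0.813]
force: [0.5, -0.6, -0.3]
finger_gap: 65.0
gripper_force: 0.0
```

Emit:
{"api": "servo_tool", "payload": {"increments": [{"linear": [0, 0, 0], "angular": [0, 0, 0]}, {"linear": [0, 0, 0], "angular": [0, 0, 0]}, {"linear": [0, 0, 0], "angular": [0, 0, 0]}, {"linear": [0, 0, 0], "angular": [0, 0, 0]}, {"linear": [0, 0, 0], "angular": [0, 0, 0]}, {"linear": [0, 0, 0], "angular": [0, 0, 0]}], "gripper": -1}}

```text
t: 8.1
tcp_pos: [544.3, 74.1, 22.1]
tool_rot: [3.141, -0.0, 0.813]
force: [-0.8, -0.0, 4.8]
finger_gap: 39.4
gripper_force: 30.0
```

Emit:
{"api": "servo_tool", "payload": {"increments": [{"linear": [0, 0, 0.025], "angular": [0, 0, 0]}, {"linear": [0, 0, 0.06], "angular": [0, 0, 0]}, {"linear": [0, -0.01, 0.095], "angular": [0, 0, 4]}, {"linear": [-0.003, -0.04, 0.11], "angular": [0, 0, 10]}, {"linear": [-0.006, -0.08, 0.115], "angular": [0, 0, 17]}, {"linear": [-0.009, -0.12, 0.115], "angular": [0, 0, 24]}, {"linear": [-0.012, -0.16, 0.115], "angular": [0, 0, 31]}, {"linear": [-0.015, -0.2, 0.115], "angular": [0, 0, 38]}, {"linear": [-0.018, -0.24, 0.115], "angular": [0, 0, 45]}, {"linear": [-0.02, -0.28, 0.115], "angular": [0, 0, 50.2]}]}}

```text
t: 9.1
tcp_pos: [523.4, -207.5, 136.4]
tool_rot: [-3.141, -0.0, 1.694]
force: [-0.1, -0.2, 0.8]
finger_gap: 39.7
gripper_force: 30.0
```

Emit:
{"api": "servo_tool", "payload": {"increments": [{"linear": [-0.002, -0.035, 0], "angular": [0, 0, 0]}, {"linear": [-0.004, -0.06, 0], "angular": [0, 0, 0]}, {"linear": [-0.005, -0.077, 0], "angular": [0, 0, 0]}, {"linear": [-0.005, -0.077, -0.02], "angular": [0, 0, 0]}, {"linear": [-0.005, -0.077, -0.06], "angular": [0, 0, 0]}, {"linear": [-0.005, -0.077, -0.09], "angular": [0, 0, 0]}, {"linear": [-0.005, -0.077, -0.115], "angular": [0, 0, 0]}, {"linear": [-0.005, -0.077, -0.127], "angular": [0, 0, 0]}, {"linear": [-0.005, -0.077, -0.127], "angular": [0, 0, 0]}, {"linear": [-0.005, -0.077, -0.127], "angular": [0, 0, 0]}]}}

```text
t: 10.1
tcp_pos: [519.4, -282.9, 10.1]
tool_rot: [3.141, 0.0, 1.69]
force: [0.8, 0.5, 0.6]
finger_gap: 39.8
gripper_force: 30.0
```

Emit:
{"api": "servo_tool", "payload": {"increments": [{"linear": [0, 0, 0], "angular": [0, 0, 0]}, {"linear": [0, 0, 0], "angular": [0, 0, 0]}, {"linear": [0, 0, 0], "angular": [0, 0, 0]}, {"linear": [0, 0, 0.02], "angular": [0, 0, 0]}, {"linear": [0, 0, 0.06], "angular": [0, 0, 0]}, {"linear": [0, 0, 0.1], "angular": [0, 0, 0]}, {"linear": [0, 0, 0.13], "angular": [0, 0, 0]}], "gripper": 0.25}}

```text
t: 10.8
tcp_pos: [519.8, -283.5, 142.9]
tool_rot: [3.139, 0.002, 1.689]
force: [1.6, -1.0, 0.1]
finger_gap: 58.0
gripper_force: 0.0
```

Emit:
{"api": "servo_tool", "payload": {"increments": [{"linear": [-0.003, 0.02, 0.01], "angular": [0, 0, -3]}, {"linear": [-0.007, 0.06, 0.03], "angular": [0, 0, -7]}, {"linear": [-0.011, 0.1, 0.05], "angular": [0, 0, -11]}, {"linear": [-0.015, 0.14, 0.07], "angular": [0, 0, -15]}, {"linear": [-0.019, 0.18, 0.08], "angular": [0, 0, -19]}, {"linear": [-0.023, 0.22, 0.08], "angular": [0, 0, -23]}, {"linear": [-0.028, 0.26, 0.08], "angular": [0, 0, -26]}, {"linear": [-0.033, 0.3, 0.08], "angular": [0, 0, -29.3]}, {"linear": [-0.037, 0.33, 0.08], "angular": [0, 0, -29.3]}, {"linear": [-0.039, 0.343, 0.08], "angular": [0, 0, -29.3]}], "gripper": 0.6}}

```text
t: 11.8
tcp_pos: [479.6, 62.4, 220.1]
tool_rot: [3.141, -0.001, 1.18]
force: [-0.3, -0.4, 0.5]
finger_gap: 74.6
gripper_force: 0.0
```

Emit:
{"api": "servo_tool", "payload": {"increments": [{"linear": [0, 0, 0], "angular": [0, 0, 0]}, {"linear": [0, 0, 0], "angular": [0, 0, 0]}, {"linear": [0, 0, 0], "angular": [0, 0, 0]}]}}

```text
t: 12.1
tcp_pos: [480.3, 58.7, 219.6]
tool_rot: [3.141, 0.0, 1.177]
force: [-0.5, -1.1, 0.4]
finger_gap: 74.4
gripper_force: 0.0
```

Run:
```python
from h import *
s=cam('wrist','w2.png');print(s['tcp_pos'],s['tool_rot'],s['finger_gap'])
```

```text
[480.26834686  58.74756147 219.63707022] [3.14139305e+00 4.07403178e-04 1.17683174e+00] 74.39481937474618
```

View pics/w2.png

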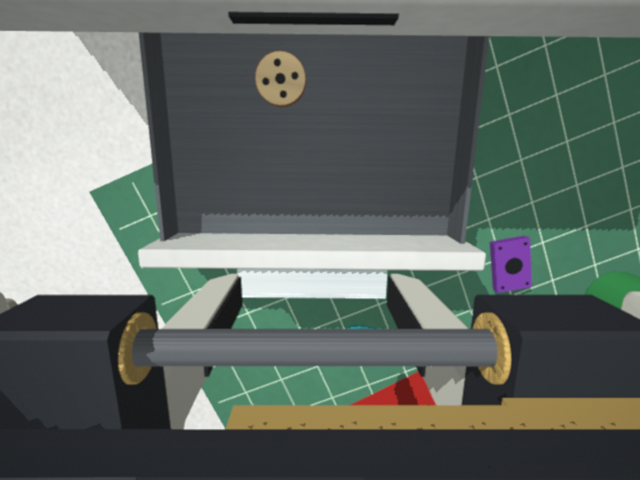

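The wheel is at (280,78), the lid's lower edge crosses v≈29–38, and the drawer is otherwise empty. The pull front edge runs (240,297)–(387,297).

Run:
```python
from h import *
f='w2.png'
W=px(f,(280.5,78),30);A=px(f,(0,29),110);B=px(f,(640,38),110);P=px(f,(240,298),79);Q=px(f,(387,298),79)
print(W.round(1),A.round(1),B.round(1),P.round(1),Q.round(1),np.linalg.norm(P-Q))
for a,b in [(A,B),(P,Q)]: print(np.degrees(np.arctan2(*(b-a)[1::-1])))
for th in (67.5,68):
  t=np.radians(th);x=np.array([np.cos(t),np.sin(t),0]);print(th,[(v@x).round(1) for v in (W,A,B,P,Q)])
```

```text
[503.4 197.   30. ] [332.8 286.  110. ] [752.3 105.2 110. ] [389.4  24.5  79. ] [519.  -29.4  79. ] 140.41920292883998
-23.30780836720127
-22.592885511075963
67.5 [np.float64(374.6), np.float64(391.6), np.float64(385.1), np.float64(171.7), np.float64(171.4)]
68 [np.float64(371.2), np.float64(389.8), np.float64(379.4), np.float64(168.6), np.float64(167.2)]
```

Emit:
{"api": "servo_tool", "payload": {"increments": [{"linear": [0.001, 0.015, 0], "angular": [6.5, -2.7, 0]}, {"linear": [0.002, 0.035, 0], "angular": [13, -5.4, 0]}, {"linear": [0.004, 0.055, -0.01], "angular": [19.5, -8.1, 0]}, {"linear": [0.006, 0.075, -0.03], "angular": [25.9, -10.7, 0]}, {"linear": [0.007, 0.09, -0.06], "angular": [25.9, -10.7, 0]}, {"linear": [0.007, 0.098, -0.09], "angular": [25.9, -10.7, 0]}, {"linear": [0.007, 0.098, -0.11], "angular": [25.9, -10.7, 0]}, {"linear": [0.007, 0.098, -0.117], "angular": [25.9, -10.7, 0]}, {"linear": [0.007, 0.098, -0.117], "angular": [25.9, -10.7, 0]}, {"linear": [0.007, 0.098, -0.117], "angular": [25.9, -10.7, 0]}]}}

```text
t: 13.15
tcp_pos: [488.0, 157.4, 103.9]
tool_rot: [3.14, -0.49, 1.178]
force: [0.3, 0.2, 1.0]
finger_gap: 74.6
gripper_force: 0.0
```

Run:
```python
from h import *
from scipy.spatial.transform import Rotation as Ro
s=readout.get_state();M=Ro.from_euler('xyz',s['tool_rot']).as_matrix();print(s['tcp_pos'],M.round(3),s['joint_pos'],np.degrees(np.arccos(-M[2,2])))
```

```text
[488.00330239 157.43065119 103.8601325 ] [[ 0.338  0.924  0.181]
 [ 0.815 -0.383  0.434]
 [ 0.47   0.001 -0.883]] [-0.13749208 -0.23468628  2.14045493  0.52004749  1.15560109  0.06127225] 28.050245104193756
```

Emit:
{"api": "servo_tool", "payload": {"increments": [{"linear": [0.004, 0.009, -0.019], "angular": [0, 0, 0]}, {"linear": [0.008, 0.02, -0.04], "angular": [0, 0, 0]}, {"linear": [0.012, 0.029, -0.06], "angular": [0, 0, 0]}, {"linear": [0.015, 0.036, -0.073], "angular": [0, 0, 0]}, {"linear": [0.016, 0.039, -0.08], "angular": [0, 0, 0]}, {"linear": [0.016, 0.039, -0.08], "angular": [0, 0, 0]}, {"linear": [0.016, 0.039, -0.08], "angular": [0, 0, 0]}, {"linear": [0.016, 0.039, -0.08], "angular": [0, 0, 0]}]}}

```text
t: 13.95
tcp_pos: [504.0, 196.7, 23.9]
tool_rot: [3.14, -0.49, 1.179]
force: [0.3, 0.1, -0.1]
finger_gap: 74.6
gripper_force: 0.0
```

Emit:
{"api": "servo_tool", "payload": {"increments": [{"linear": [0, 0, 0], "angular": [0, 0, 0]}, {"linear": [0, 0, 0], "angular": [0, 0, 0]}, {"linear": [0, 0, 0], "angular": [0, 0, 0]}, {"linear": [0, 0, 0], "angular": [0, 0, 0]}, {"linear": [0, 0, 0], "angular": [0, 0, 0]}, {"linear": [0, 0, 0], "angular": [0, 0, 0]}], "gripper": -1}}

```text
t: 14.55
tcp_pos: [503.1, 197.0, 22.7]
tool_rot: [-3.141, -0.489, 1.178]
force: [-1.1, -0.6, 0.8]
finger_gap: 46.9
gripper_force: 30.0
```

Emit:
{"api": "servo_tool", "payload": {"increments": [{"linear": [-0.004, -0.009, 0.018], "angular": [0, 0, 0]}, {"linear": [-0.009, -0.022, 0.045], "angular": [0, 0, 0]}, {"linear": [-0.015, -0.036, 0.073], "angular": [0, 0, 0]}, {"linear": [-0.02, -0.05, 0.1], "angular": [0, 0, 0]}, {"linear": [-0.023, -0.075, 0.112], "angular": [0, 0, 3]}, {"linear": [-0.027, -0.11, 0.112], "angular": [0, 0, 8]}, {"linear": [-0.031, -0.15, 0.112], "angular": [0, 0, 13]}, {"linear": [-0.035, -0.19, 0.112], "angular": [0, 0, 18]}, {"linear": [-0.039, -0.23, 0.112], "angular": [0, 0, 23]}, {"linear": [-0.043, -0.27, 0.112], "angular": [0, 0, 28]}]}}

```text
t: 15.55
tcp_pos: [459.6, -74.7, 134.5]
tool_rot: [-3.141, -0.49, 1.67]
force: [1.0, 0.3, 0.0]
finger_gap: 47.0
gripper_force: 30.0
```

Emit:
{"api": "servo_tool", "payload": {"increments": [{"linear": [-0.004, -0.04, 0], "angular": [0, 0, 1.3]}, {"linear": [-0.008, -0.08, 0], "angular": [0, 0, 1.3]}, {"linear": [-0.012, -0.12, 0], "angular": [0, 0, 1.3]}, {"linear": [-0.016, -0.15, 0], "angular": [0, 0, 1.3]}, {"linear": [-0.02, -0.175, 0], "angular": [0, 0, 1.3]}, {"linear": [-0.02, -0.18, 0], "angular": [0, 0, 1.3]}, {"linear": [-0.02, -0.18, 0], "angular": [0, 0, 1.3]}, {"linear": [-0.02, -0.18, 0], "angular": [0, 0, 1.3]}]}}

```text
t: 16.35
tcp_pos: [440.1, -252.0, 134.4]
tool_rot: [-3.141, -0.49, 1.69]
force: [-0.3, 0.4, -0.6]
finger_gap: 47.0
gripper_force: 30.0
```

Run:
```python
from h import *
s=cam('side','d3.png');print(s['tcp_pos'],s['tool_rot'],s['finger_gap'])
i=cv2.imread('pics/d3.png');cv2.imwrite('pics/c3.png',cv2.resize(i[60:360,120:470],(700,600),interpolation=cv2.INTER_CUBIC))
```

```text
[ 440.09289286 -251.99289441  134.43283216] [-3.14082417 -0.48999491  1.68966429] 47.00526380163605
```

View pics/c3.png

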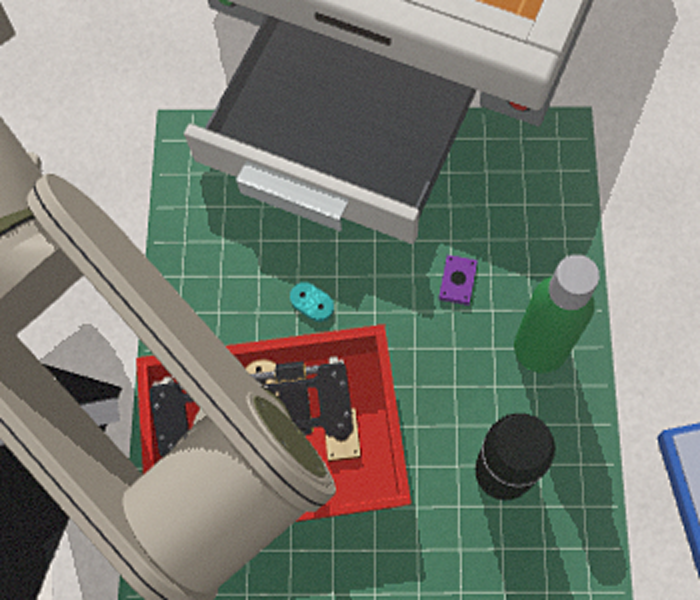

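The drawer is empty, the board lies in the tote, and the held wheel is over the tote. I'll lower it.

Emit:
{"api": "servo_tool", "payload": {"increments": [{"linear": [0, 0, -0.025], "angular": [0, 0, 0]}, {"linear": [0, 0, -0.055], "angular": [0, 0, 0]}, {"linear": [0, 0, -0.08], "angular": [0, 0, 0]}, {"linear": [0, 0, -0.1], "angular": [0, 0, 0]}, {"linear": [0, 0, -0.115], "angular": [0, 0, 0]}, {"linear": [0, 0, -0.124], "angular": [0, 0, 0]}, {"linear": [0, 0, -0.124], "angular": [0, 0, 0]}, {"linear": [0, 0, -0.124], "angular": [0, 0, 0]}]}}

```text
t: 17.2
tcp_pos: [440.5, -253.1, 11.4]
tool_rot: [3.141, -0.488, 1.69]
force: [0.4, 0.1, 1.1]
finger_gap: 47.4
gripper_force: 30.0
```

Emit:
{"api": "servo_tool", "payload": {"increments": [{"linear": [0, 0, 0], "angular": [0, 0, 0]}, {"linear": [0, 0, 0], "angular": [0, 0, 0]}, {"linear": [0, 0, 0], "angular": [0, 0, 0]}, {"linear": [0, -0.01, 0.02], "angular": [0, 0, 0]}, {"linear": [0, -0.02, 0.06], "angular": [0, 0, 0]}, {"linear": [0, -0.02, 0.1], "angular": [0, 0, 0]}, {"linear": [0, -0.02, 0.14], "angular": [0, 0, 0]}], "gripper": 0.35}}

```text
t: 17.9
tcp_pos: [439.8, -273.2, 152.3]
tool_rot: [-3.141, -0.489, 1.689]
force: [-0.1, -0.9, -0.0]
finger_gap: 62.9
gripper_force: 0.0
```

Emit:
{"api": "servo_tool", "payload": {"increments": [{"linear": [0, 0.02, 0], "angular": [0, 0, -4]}, {"linear": [0, 0.06, 0], "angular": [0, 0, -9]}, {"linear": [-0.001, 0.1, 0], "angular": [0, 0, -15]}, {"linear": [-0.001, 0.14, 0], "angular": [0, 0, -21]}, {"linear": [-0.002, 0.18, 0], "angular": [0, 0, -26]}, {"linear": [-0.002, 0.21, 0], "angular": [0, 0, -29.3]}, {"linear": [-0.002, 0.225, 0], "angular": [0, 0, -29.3]}, {"linear": [-0.002, 0.228, 0], "angular": [0, 0, -29.3]}], "gripper": -1}}

```text
t: 18.7
tcp_pos: [437.9, -44.0, 151.1]
tool_rot: [3.14, -0.489, 1.182]
force: [0.4, -1.6, 0.1]
finger_gap: 3.4
gripper_force: 0.0
```

Emit:
{"api": "servo_tool", "payload": {"increments": [{"linear": [0, 0, -0.015], "angular": [4.6, -1.9, 0]}, {"linear": [0, 0, -0.04], "angular": [9.2, -3.8, 0]}, {"linear": [0, 0, -0.065], "angular": [9.2, -3.8, 0]}, {"linear": [0, 0, -0.085], "angular": [9.2, -3.8, 0]}, {"linear": [0, 0, -0.094], "angular": [9.2, -3.8, 0]}, {"linear": [0, 0, -0.094], "angular": [9.2, -3.8, 0]}, {"linear": [0, 0, -0.094], "angular": [9.2, -3.8, 0]}, {"linear": [0, 0, -0.094], "angular": [9.2, -3.8, 0]}]}}

```text
t: 19.5
tcp_pos: [438.9, -45.8, 57.8]
tool_rot: [3.14, -0.662, 1.18]
force: [0.1, 1.1, -0.4]
finger_gap: 0.3
gripper_force: 0.0
```

Run:
```python
from h import *
from scipy.spatial.transform import Rotation as Ro
cam('side','d4.png');s=cam('scene','s4.png');M=Ro.from_euler('xyz',s['tool_rot']).as_matrix();print(s['tcp_pos'],M.round(3),s['joint_pos'],np.degrees(np.arccos(-M[2,2])))
i=cv2.imread('pics/d4.png')[60:360,120:470];j=cv2.imread('pics/s4.png')[80:380,170:520]
cv2.imwrite('pics/c4.png',cv2.resize(np.hstack([i,j]),(800,343),interpolation=cv2.INTER_AREA))
```

```text
[438.84609962 -45.68595126  57.76196914] [[ 0.3    0.924  0.236]
 [ 0.729 -0.382  0.568]
 [ 0.615  0.002 -0.789]] [-0.75694735 -0.03990145  2.13739615  0.62809408  1.36133416 -0.60106096] 37.93376296055859
```

View pics/c4.png

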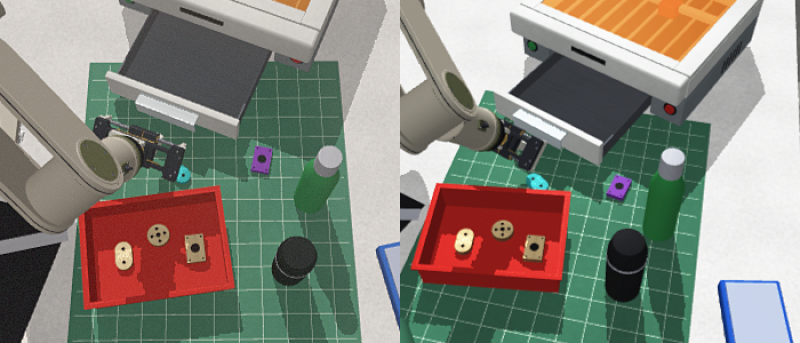

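All three parts lie flat in the tote, and the closed fingers are in front of the pull. I'll push in small steps along (0.383, 0.924).

Emit:
{"api": "servo_tool", "payload": {"increments": [{"linear": [0.0031, 0.0074, 0], "angular": [0, 0, 0]}, {"linear": [0.0061, 0.0148, 0], "angular": [0, 0, 0]}, {"linear": [0.0092, 0.0222, 0], "angular": [0, 0, 0]}, {"linear": [0.0115, 0.0277, 0], "angular": [0, 0, 0]}, {"linear": [0.013, 0.0314, 0], "angular": [0, 0, 0]}, {"linear": [0.0145, 0.0351, 0], "angular": [0, 0, 0]}, {"linear": [0.0161, 0.0388, 0], "angular": [0, 0, 0]}, {"linear": [0.018, 0.0434, 0], "angular": [0, 0, 0]}, {"linear": [0.0203, 0.049, 0], "angular": [0, 0, 0]}, {"linear": [0.023, 0.0554, 0], "angular": [0, 0, 0]}]}}

```text
t: 20.6
tcp_pos: [461.2, 10.7, 56.6]
tool_rot: [-3.141, -0.663, 1.177]
force: [-1.0, -1.2, -0.4]
finger_gap: 1.0
gripper_force: 0.6
```

Emit:
{"api": "servo_tool", "payload": {"increments": [{"linear": [0.0023, 0.0055, 0], "angular": [0, 0, 0]}, {"linear": [0.0046, 0.0111, 0], "angular": [0, 0, 0]}, {"linear": [0.0069, 0.0166, 0], "angular": [0, 0, 0]}, {"linear": [0.0092, 0.0222, 0], "angular": [0, 0, 0]}, {"linear": [0.0115, 0.0277, 0], "angular": [0, 0, 0]}, {"linear": [0.0138, 0.0333, 0], "angular": [0, 0, 0]}, {"linear": [0.0161, 0.0388, 0], "angular": [0, 0, 0]}, {"linear": [0.0184, 0.0443, 0], "angular": [0, 0, 0]}, {"linear": [0.0207, 0.0499, 0], "angular": [0, 0, 0]}, {"linear": [0.023, 0.0554, 0], "angular": [0, 0, 0]}]}}

```text
t: 21.6
tcp_pos: [484.2, 66.3, 56.7]
tool_rot: [-3.141, -0.663, 1.178]
force: [1.0, -2.2, 0.0]
finger_gap: 0.2
gripper_force: 0.6
```

Emit:
{"api": "servo_tool", "payload": {"increments": [{"linear": [0.0023, 0.0055, 0], "angular": [0, 0, 0]}, {"linear": [0.0046, 0.0111, 0], "angular": [0, 0, 0]}, {"linear": [0.0069, 0.0166, 0], "angular": [0, 0, 0]}, {"linear": [0.0092, 0.0222, 0], "angular": [0, 0, 0]}, {"linear": [0.0115, 0.0277, 0], "angular": [0, 0, 0]}, {"linear": [0.0138, 0.0333, 0], "angular": [0, 0, 0]}, {"linear": [0.0161, 0.0388, 0], "angular": [0, 0, 0]}, {"linear": [0.0184, 0.0443, 0], "angular": [0, 0, 0]}, {"linear": [0.0207, 0.0499, 0], "angular": [0, 0, 0]}, {"linear": [0.023, 0.0554, 0], "angular": [0, 0, 0]}]}}

```text
t: 22.6
tcp_pos: [507.2, 121.7, 56.6]
tool_rot: [-3.141, -0.663, 1.178]
force: [-0.1, -1.4, -0.3]
finger_gap: 0.3
gripper_force: 0.6
```

Emit:
{"api": "servo_tool", "payload": {"increments": [{"linear": [0.0023, 0.0055, 0], "angular": [0, 0, 0]}, {"linear": [0.0042, 0.0102, 0], "angular": [0, 0, 0]}, {"linear": [0.0061, 0.0148, 0], "angular": [0, 0, 0]}, {"linear": [0.008, 0.0194, 0], "angular": [0, 0, 0]}, {"linear": [0.0099, 0.024, 0], "angular": [0, 0, 0]}, {"linear": [0.0115, 0.0277, 0], "angular": [0, 0, 0]}, {"linear": [0.013, 0.0314, 0], "angular": [0, 0, 0]}, {"linear": [0.0145, 0.0351, 0], "angular": [0, 0, 0]}, {"linear": [0.0153, 0.037, 0], "angular": [0, 0, 0]}, {"linear": [0.0153, 0.037, 0], "angular": [0, 0, 0]}]}}

```text
t: 23.6
tcp_pos: [522.2, 158.6, 56.6]
tool_rot: [-3.14, -0.663, 1.178]
force: [-0.6, -0.4, -0.1]
finger_gap: 0.8
gripper_force: 0.0
```

Run:
```python
from h import *
cam('side','d5.png');s=cam('scene','s5.png');print(s['tcp_pos'],s['force'],s['joint_pos'])
i=cv2.imread('pics/d5.png')[0:240,160:480];j=cv2.imread('pics/s5.png')[40:280,210:530]
cv2.imwrite('pics/c5.png',cv2.resize(np.hstack([i,j]),(800,300),interpolation=cv2.INTER_AREA))
```

```text
[522.09955661 158.50869143  56.58253171] [ 0.10093718 -0.35504875 -0.08434089] [-0.24644429 -0.03273677  2.13354265  0.76429946  1.07604601 -0.24327853]
```

View pics/c5.png

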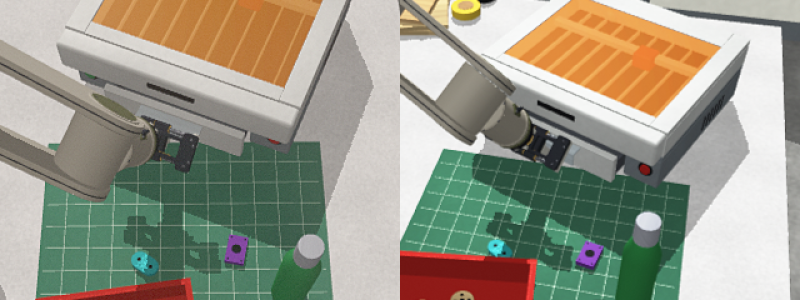

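The drawer is nearly home, about 35 mm out, and the gripper is clear of the brow. Continuing slowly.

Emit:
{"api": "servo_tool", "payload": {"increments": [{"linear": [0.0008, 0.0018, 0], "angular": [0, 0, 0]}, {"linear": [0.0019, 0.0046, 0], "angular": [0, 0, 0]}, {"linear": [0.0031, 0.0074, 0], "angular": [0, 0, 0]}, {"linear": [0.0042, 0.0102, 0], "angular": [0, 0, 0]}, {"linear": [0.0054, 0.0129, 0], "angular": [0, 0, 0]}, {"linear": [0.0065, 0.0157, 0], "angular": [0, 0, 0]}, {"linear": [0.0077, 0.0185, 0], "angular": [0, 0, 0]}, {"linear": [0.0088, 0.0213, 0], "angular": [0, 0, 0]}]}}

```text
t: 24.5
tcp_pos: [531.1, 179.3, 56.5]
tool_rot: [-3.141, -0.662, 1.178]
force: [-2.2, -4.0, 0.8]
finger_gap: 0.5
gripper_force: 2.5
```

Emit:
{"api": "servo_tool", "payload": {"increments": [{"linear": [0.0006, 0.0014, 0], "angular": [0, 0, 0]}, {"linear": [0.0011, 0.0028, 0], "angular": [0, 0, 0]}, {"linear": [0.0015, 0.0037, 0], "angular": [0, 0, 0]}, {"linear": [0.0019, 0.0046, 0], "angular": [0, 0, 0]}, {"linear": [0.0023, 0.0055, 0], "angular": [0, 0, 0]}]}}

```text
t: 25.0
tcp_pos: [533.5, 185.1, 56.6]
tool_rot: [-3.141, -0.663, 1.178]
force: [-0.8, -2.4, 0.1]
finger_gap: 0.4
gripper_force: 1.0
```

Emit:
{"api": "servo_tool", "payload": {"increments": [{"linear": [0.0004, 0.0009, 0], "angular": [0, 0, 0]}, {"linear": [0.0008, 0.0018, 0], "angular": [0, 0, 0]}, {"linear": [0.0011, 0.0028, 0], "angular": [0, 0, 0]}, {"linear": [0.0011, 0.0028, 0], "angular": [0, 0, 0]}]}}

```text
t: 25.4
tcp_pos: [534.5, 187.5, 56.5]
tool_rot: [-3.141, -0.662, 1.178]
force: [-2.5, -6.5, 0.8]
finger_gap: 0.8
gripper_force: 3.4
```

Emit:
{"api": "servo_tool", "payload": {"increments": [{"linear": [0.0004, 0.0009, 0], "angular": [0, 0, 0]}, {"linear": [0.0008, 0.0018, 0], "angular": [0, 0, 0]}, {"linear": [0.0008, 0.0018, 0], "angular": [0, 0, 0]}]}}

```text
t: 25.7
tcp_pos: [534.9, 188.0, 56.3]
tool_rot: [-3.141, -0.66, 1.179]
force: [-11.8, -20.2, 8.6]
finger_gap: 0.7
gripper_force: 11.4
```

The force rose sharply with no further advance, which means the drawer is at its stop. Backing away.

Emit:
{"api": "servo_tool", "payload": {"increments": [{"linear": [-0.002, -0.005, 0], "angular": [0, 0, 0]}, {"linear": [-0.006, -0.015, 0], "angular": [0, 0, 0]}, {"linear": [-0.015, -0.036, 0], "angular": [0, 0, 0]}, {"linear": [-0.027, -0.065, 0.01], "angular": [0, 0, 0]}, {"linear": [-0.042, -0.1, 0.04], "angular": [0, 0, 0]}, {"linear": [-0.057, -0.137, 0.08], "angular": [0, 0, 0]}, {"linear": [-0.07, -0.17, 0.12], "angular": [0, 0, 0]}, {"linear": [-0.075, -0.18, 0.14], "angular": [0, 0, 0]}, {"linear": [-0.075, -0.18, 0.14], "angular": [0, 0, 0]}]}}

```text
t: 26.6
tcp_pos: [462.0, 6.3, 201.1]
tool_rot: [3.132, -0.662, 1.181]
force: [-0.6, -0.1, 0.4]
finger_gap: 0.2
gripper_force: 0.0
```

Run:
```python
from h import *
cam('side','d6.png');s=cam('wrist','w6.png');print(s['tcp_pos'],s['force'])
i=cv2.imread('pics/d6.png')[0:360,140:480];j=cv2.imread('pics/w6.png')[:,:]
cv2.imwrite('pics/c6.png',np.hstack([cv2.resize(i,(283,300),interpolation=cv2.INTER_AREA),cv2.resize(j,(400,300),interpolation=cv2.INTER_AREA)]))
t=np.radians(67.5);x=np.array([np.cos(t),np.sin(t),0])
y=np.array([x[1],-x[0],0])
P=np.array([453.8,-2,0])
for q in (0,.005,.018):
  c=P+x*(214.5-q*1000)
  print(q,[proj('w6.png',c+sgn*70*y+np.array([0,0,79])).round(1) for sgn in (-1,1)])
```

```text
[461.4041358    7.67252698 198.80815123] [-0.18207158 -0.83516409  0.03151544]
0 [array([244.4, 135.7]), array([375.6, 135.8])]
0.005 [array([244. , 139.4]), array([375.9, 139.6])]
0.018 [array([243. , 149.4]), array([376.9, 149.5])]
```

View pics/c6.png

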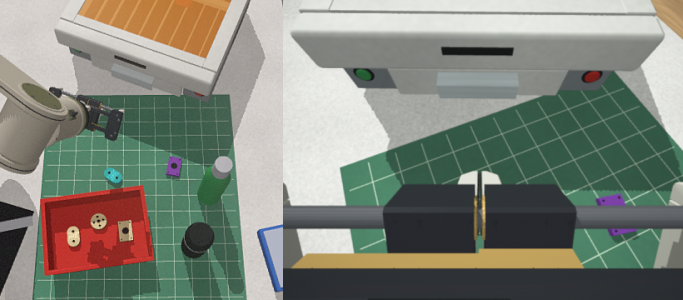

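The pull's top edge is at about v=136 in the wrist frame, where a fully shut drawer predicts 135.7 (5 mm out would give 139.5). All three parts are in the tote and the bystanders haven't moved, so I'm handing in.

```bash
python3 -c "
from bench import job
print(job.close_job())"
```

```text
the job is handed in; nothing more can be done
None
```

The wheel, board and link are in the red tote, the empty drawer is pushed home to its stop and looks fully shut in the last wrist image, and the job was handed in at about 27 s with the lid, bottle, flask and drill left untouched.

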